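# Arm the grinder's run timer: fit the safety link, wind the clockwork

## Task

Get the bench grinder ready: first press the orange safety link fully home, flush with the sloping face of the grey socket box; then wind the brass key on the green run timer clockwise, part turn by part turn as your wrist allows, until it is fully wound and comes to its stop. Leave the grey spare link and the other things on the bench where they are.

Things in the scene. Friction and masses are not known exactly. Their poses are not given: they have to be found in the camera images.
- link: Orange safety link, loose, 200 g, lying flat on the bench, rib up. Block 56 (x) x 90 (y) x 22 (z) mm with a grip rib on top, 14 mm thick (x), 70 mm long (y), rising from 21 to 48 mm above the underside. Origin: centre of the underside; z up. Fits either way round (half turn about z).
- recess (a point): Centre of the floor of the recess, 62 (x) x 96 (y) mm, 22 mm deep, mouth chamfered 3 mm, in the middle of the grey socket box's sloping face. z: outward normal of the face, tilted 25 degrees from vertical to the box's front; y: level across the face; x: up the slope. The link is home with its origin here, its z along this z and its y along this y, either way.
- socket: Grey socket box, fixed to the bench: base plate 150 x 130 x 12 mm, on it a tilted enclosure (140 x 140 x 50 mm) with the recess; highest edge about 135 mm above the bench. Origin: centre of the base's underside; front (low edge of the slope) to its -x, which looks away from the robot.
- timer: Green clockwork run timer, fixed to the bench: base plate 150 x 130 x 12 mm, on it a tilted enclosure (140 x 140 x 50 mm) whose sloping face carries a steel dial and the brass key in its middle; highest edge of the enclosure about 140 mm above the bench. Origin: centre of the base's underside; front (low edge of the slope) to its -x, which looks away from the robot.
- key_grip (a point): Grip point on the axis of the brass key, 40 mm above the timer's sloping face. Its flat bow is 64 mm wide (this x), 12 to 13 mm thick (this y) and spans 22 to 54 mm above the face (z). z: the key's axis, outward normal of the face, tilted 30 degrees from vertical to the timer's front. The axes turn with the key.
- timer_key (a joint): Angle of the winding key in rad, growing as it is turned clockwise seen from above (looking down its axis); 6.0 is the stop (fully wound). It is sprung, takes up to 0.25 N m, and stays where it is released.
- spare_link: Grey spare link with a black rib: same shape and size as the orange one. Leave alone.
- wheel: Spare grinding wheel lying flat, blue-grey disc 125 mm across, 22 mm thick, 24 mm bore. Origin: centre of the underside. Leave alone.
- can: Red oil can with a yellow band, standing, 54 mm across, 125 mm tall. Origin: centre of the underside. Leave alone.
- brush: Wooden-handled brush lying along its x, 200 mm long, under 40 mm high. Leave alone.
- driver: Screwdriver with a red handle lying along its x, 200 mm long, 26 mm thick. Leave alone.
- hammer: Hammer lying along its x, 260 mm long, under 50 mm high. Leave alone. Behind it, at the back right corner, stands a fixed lamp whose shade hangs 380 to 530 mm above the bench (x 0.62 to 0.85, y -0.60 to -0.38).
- brick: Loose brick 200 x 100 x 60 mm. Origin: centre of the underside. Leave alone. Behind it, at the back left, stands the fixed yellow grinder, 215 mm high (x over 0.68, y over 0.33).
Not all that is in view belongs to the job. Leave any pink look-alike of the socket alone.

How it is judged:
By the outcome, as a careful person would: the job done as asked, in the order asked, and still so for the second after the job is handed in, with the robot touching nothing.
It also fails if it takes over 67 s, if anything falls off the work surface, if the arm or the gripper's body presses on something with over 40 N, if the wrist force passes 120 N, or if a joint passes its speed limit or range.

## Robot

A 6-joint arm with a two-finger parallel gripper is mounted at the origin on the work surface. World frame = base frame: x ahead of the robot, y to its left, z up, the work surface at z = 0. Lengths are in m, angles in rad, forces in N, time in s.
With the tool pointing down it reaches from about 0.3 to 0.825 m from the base axis. Payload 5.4 kg.
Tool frame: the origin (TCP) lies at the very end of the fingers, on their centre line; the grasp point (between the pads) lies 19 mm behind it; z points along the fingers, x is the direction in which the jaws open and shut, and the axes are right-handed (so a half turn about z gives the same grasp; the last joint's range is limited). The gripper opens to 92 mm and grips with 3 to 60 N. Pads are 20 mm wide; open, the fingers measure 128 mm over their backs; the gripper's body (75 mm by 189 mm) begins 69 mm behind the grasp point.
Start: joints at [-1.527, 0.158, 1.597, -0, 1.386, -0.21], TCP at [0.144, -0.557, 0.215] pointing down, gripper open.
Joint ranges: [-2.91, 2.91], [-0.94, 2.29], [0.18, 2.7], [-1.29, 4.43], [0.17, 2.64], [-3, 3]. Speed limits (rad/s): [2.57, 2.57, 3.14, 3.14, 3.14, 3.14].

## Interface

Orientations are given as a rotation vector (axis times angle).
In Python, from workcell import bot gives the robot as it stands. Calls block until the motion is done:
- bot.goto(position, orientation): joint-space move of the TCP to a pose.
- bot.line_to(position, rot=None, max_speed=0.15): straight line of the TCP; rot=None keeps the orientation; max_speed is the mean speed in m/s.
- bot.set_joints(angles): joint-space move.
- bot.set_gripper(opening, newtons=None): opening from 0.0 (shut) to 1.0 (fully open); newtons is the grip in N (None keeps the last); returns when the fingers have stopped.
- bot.hold(seconds).
- bot.inverse_kinematics(position, orientation): joint angles nearest the present ones, or None.
- bot.read_camera(name): name is "side" or "top"; returns a dict with "pixels" (384x512x3 uint8, blue, green, red), "fx", "fy", "cx", "cy" (pixels), "R" (3x3) and "t" (3): a world point X has camera coordinates R X + t. Camera axes: x right, y down, z forward; pixel columns grow to the right and rows downward; lengths in m; the calibration is good to about 2 mm. A picture is of the moment at which its call begins. There is no depth.
A pose or a line that the arm cannot do raises bot.MotionError and nothing moves.
- bot.job_done(): hands the job in, once; it reports no verdict.
Readings, each from a call of its own:
- bot.current_clock(): time.
- bot.current_joints(): joint angles.
- bot.current_joint_vel(): joint speeds.
- bot.current_effort(): joint torques, N m.
- bot.current_ee_pos(): TCP position.
- bot.current_tool_rot(): TCP orientation.
- bot.current_contact_force(): force on the tool from outside, world axes, zero at the start.
- bot.current_ft_torque(): the same for the moment, N m.
- bot.current_opening(): opening from 0.0 (shut) to 1.0 (fully open).
Only numpy, scipy, OpenCV 4.12 (cv2) and the standard library are available. Lean on these libraries where they do the work, as an engineer would, in place of code of your own. Each camera call takes 0.05 s, during which the arm holds its last target.

## Working session

There is one attempt and no reset: what is moved stays moved. The work goes in short steps, each a Python script; the robot and the scene stay as the last script left them, time stands still between calls to the robot, and variables do not carry over. Pictures are saved under pics/ and viewed, and the job is handed in when it is done.

```bash
ls; mkdir -p pics; python3 - <<'E'
from workcell import bot
import cv2, numpy as np
for n in("top","side"):
    c=bot.read_camera(n); cv2.imwrite(f"pics/{n}0.png",c["pixels"]); np.savez(f"{n}0.npz",**c)
    print(n,c["fx"],c["fy"],c["cx"],c["cy"],np.round(c["R"],3).tolist(),np.round(c["t"],3), "pos",np.round(-c["R"].T@c["t"],3))
print(bot.current_clock(),bot.current_tool_rot())
E
```

```text
pics
top 452.00339782195437 452.00339782195437 253.8868822046651 184.71828023327058 [[0.016, -1.0, 0.014], [-0.998, -0.017, -0.057], [0.058, -0.013, -0.998]] [-0.014  0.457  1.617] pos [0.363 0.014 1.641]
side 497.92879971798425 497.92879971798425 252.1259405769029 194.05703729276217 [[0.959, -0.282, 0.001], [-0.209, -0.714, -0.668], [0.189, 0.641, -0.744]] [-0.436  0.19   1.474] pos [ 0.178 -0.932  1.224]
0.1 [-2.48367957e+00  1.92169386e+00  1.62560674e-03]
```

View pics/top0.png

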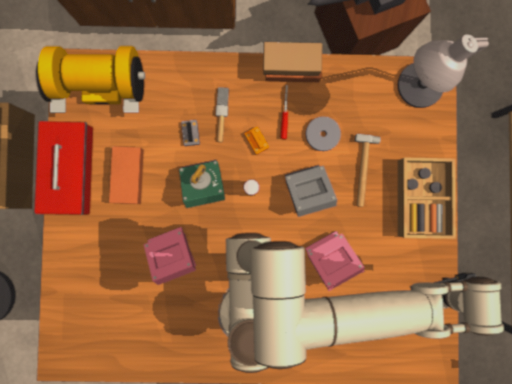

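View pics/side0.png

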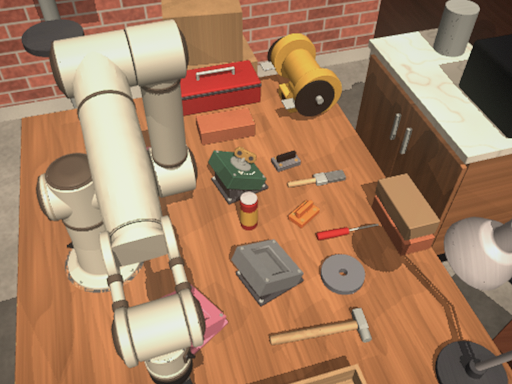

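The top view shows the link at about (256,140), the grey socket at (311,190), the green timer at (202,184) and the can at (251,187). I'll zoom in next.

```bash
python3 - <<'E'
import cv2, numpy as np
t=np.load("top0.npz")["pixels"]; s=np.load("side0.npz")["pixels"]
a=cv2.resize(t[110:225,165:350],None,fx=4.3,fy=4.3,interpolation=cv2.INTER_CUBIC)
b=cv2.resize(s[130:310,195:335],None,fx=3.3,fy=3.3,interpolation=cv2.INTER_CUBIC)
cv2.imwrite("pics/a.png",a);cv2.imwrite("pics/b.png",b);print(a.shape,b.shape)
E
```

```text
(494, 796, 3) (594, 462, 3)
```

View pics/a.png

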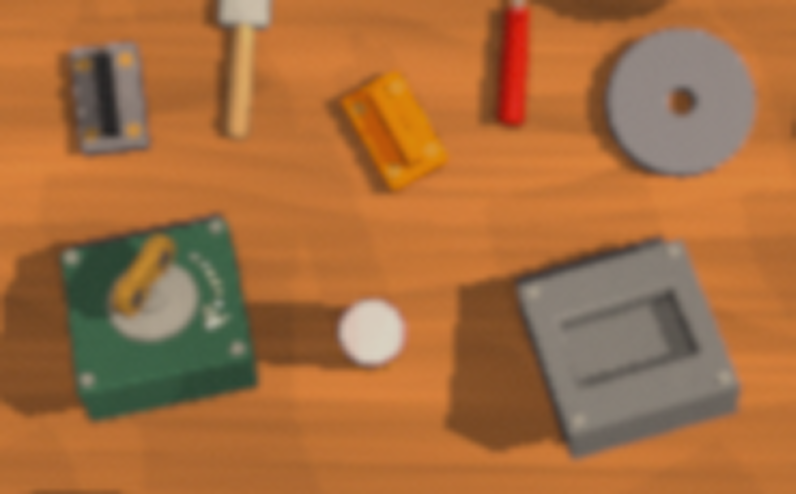

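View pics/b.png

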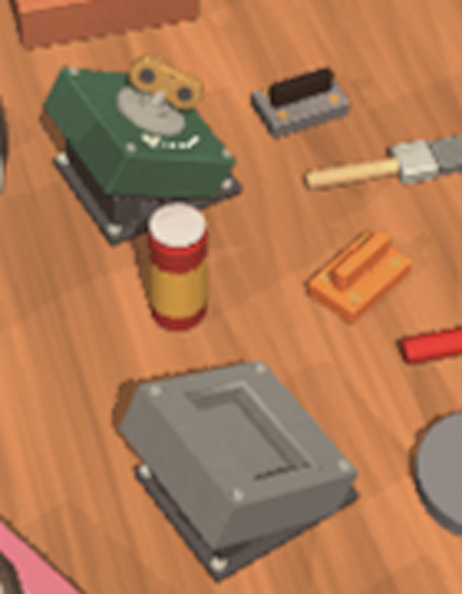

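```bash
cat > h.py <<'E'
import cv2, numpy as np
from scipy.optimize import least_squares
from scipy.spatial.transform import Rotation as Rn
C={n:dict(np.load(f"{n}0.npz")) for n in("top","side")}
def ray(n,p,c=None):
    c=c or C[n]; d=c["R"].T@np.array([(p[0]-c["cx"])/c["fx"],(p[1]-c["cy"])/c["fy"],1.]); return -c["R"].T@c["t"],d/np.linalg.norm(d)
def plane(n,p,P,N):
    o,d=ray(n,p); return o+d*(np.dot(np.array(P)-o,N)/np.dot(d,N))
def onz(n,p,z): return plane(n,p,[0,0,z],[0,0,1.])
def tri(pt,ps):
    o1,d1=ray("top",pt);o2,d2=ray("side",ps)
    s=np.linalg.lstsq(np.c_[d1,-d2],o2-o1,rcond=None)[0]
    a,b=o1+s[0]*d1,o2+s[1]*d2; return (a+b)/2,np.linalg.norm(a-b)
def proj(n,X):
    c=C[n]; q=c["R"]@X+c["t"]; return np.array([c["fx"]*q[0]/q[2]+c["cx"],c["fy"]*q[1]/q[2]+c["cy"]])
def dot(n,p,r=3):
    g=cv2.cvtColor(C[n]["pixels"],cv2.COLOR_BGR2GRAY).astype(float)
    x0,y0=np.round(p).astype(int); w=g[y0-r:y0+r+1,x0-r:x0+r+1]; w=np.clip(w-np.percentile(w,65),0,None)
    yy,xx=np.mgrid[y0-r:y0+r+1,x0-r:x0+r+1]; k=w*(np.hypot(xx-p[0],yy-p[1])<r); return np.array([(k*xx).sum(),(k*yy).sum()])/k.sum()
A=lambda l:[np.array(q)/4.3+[164.6,109.6] for q in l]
B=lambda l:[np.array(q)/3.3+[194.65,129.65] for q in l]
E
python3 - <<'E'
from h import *
np.set_printoptions(precision=4,suppress=True)
st=A([(533,292),(675,250),(725,377),(579,420)])
# side order: match by world later
ss=B([(155,391),(260,369),(346,466),(238,494)])
tt=A([(72,257),(216,226),(238,349),(87,380)]); ts=B([(72,72),(226,155),(130,148)])
for nm,l,n in(("st",st,"top"),("ss",ss,"side"),("tt",tt,"top"),("ts",ts,"side")):
    print(nm,[ (np.round(q,2),np.round(dot(n,q),2)) for q in l])
D=lambda n,l:[dot(n,q) for q in l]
for q in D("top",st): print("S top @.105",onz("top",q,.105))
for q in D("side",ss): print("S side @.105",onz("side",q,.105))
for q in D("top",tt): print("T top @.105",onz("top",q,.105))
for q in D("side",ts): print("T side @.105",onz("side",q,.105))
# link
for n in("top","side"):
    hsv=cv2.cvtColor(C[n]["pixels"],cv2.COLOR_BGR2HSV)
    roi=(slice(122,158),slice(238,275)) if n=="top" else (slice(195,232),slice(283,325))
    print(n,hsv[roi][::6,::6].tolist()[2][:])
E
```

```text
st [(array([288.55, 177.51]), array([288.83, 177.63])), (array([321.58, 167.74]), array([321.43, 167.59])), (array([333.2 , 197.27]), array([333.44, 197.09])), (array([299.25, 207.27]), array([299.36, 207.18]))]
ss [(array([241.62, 248.13]), array([241.62, 247.87])), (array([273.44, 241.47]), array([273.55, 240.99])), (array([299.5 , 270.86]), array([298.91, 270.51])), (array([266.77, 279.35]), array([266.73, 279.49]))]
tt [(array([181.34, 169.37]), array([181.09, 169.34])), (array([214.83, 162.16]), array([215.01, 162.02])), (array([219.95, 190.76]), array([219.77, 190.56])), (array([184.83, 197.97]), array([184.84, 197.89]))]
ts [(array([216.47, 151.47]), array([216.86, 149.93])), (array([263.13, 176.62]), array([264.04, 175.64])), (array([234.04, 174.5 ]), array([234.16, 174.28]))]
S top @.105 [ 0.478  -0.1243  0.105 ]
S top @.105 [ 0.5143 -0.2355  0.105 ]
S top @.105 [ 0.4142 -0.2773  0.105 ]
S top @.105 [ 0.3779 -0.1614  0.105 ]
S side @.105 [ 0.3792 -0.1512  0.105 ]
S side @.105 [ 0.4709 -0.1536  0.105 ]
S side @.105 [ 0.5054 -0.265   0.105 ]
S side @.105 [ 0.415  -0.2674  0.105 ]
T top @.105 [0.4998 0.243  0.105 ]
T top @.105 [0.5269 0.1283 0.105 ]
T top @.105 [0.4298 0.11   0.105 ]
T top @.105 [0.4029 0.2279 0.105 ]
T side @.105 [0.4071 0.251  0.105 ]
T side @.105 [0.5208 0.0955 0.105 ]
T side @.105 [0.4327 0.1274 0.105 ]
top [[13, 186, 192], [14, 214, 148], [14, 240, 171], [17, 243, 217], [15, 215, 198], [13, 186, 200], [13, 184, 201]]
side [[12, 151, 196], [12, 154, 194], [12, 150, 200], [11, 185, 218], [11, 182, 207], [12, 177, 229], [12, 153, 197]]
```

```bash
cat > fit.py <<'E'
from h import *
np.set_printoptions(precision=4,suppress=True)
D=lambda n,l:[dot(n,q) for q in l]
st=D("top",A([(533,292),(675,250),(725,377),(579,420)]))
ss=D("side",B([(155,391),(260,369),(346,466),(238,494)])); ss=[ss[1],ss[2],ss[3],ss[0]]
tt=D("top",A([(72,257),(216,226),(238,349),(87,380)])); 
g=B([(72,72),(226,155),(130,148)]); ts=[None,dot("side",g[1]+0,2),dot("side",g[2],2),dot("side",g[0],2)]
def frame(yaw,tilt):
    xh=np.array([np.cos(yaw),np.sin(yaw),0]); # socket +x horizontal (toward robot)
    z=np.cos(tilt)*np.array([0,0,1])-np.sin(tilt)*xh; x=np.cos(tilt)*xh+np.sin(tilt)*np.array([0,0,1])
    return np.c_[x,np.cross(z,x),z]
def go(T,S,tilt,zc,name):
    for a,b in zip(T,S):
        if b is not None: print(name,"tri",*tri(a,b))
    # order: front +y, front -y, back -y, back +y (world). local x=-1 front; local y: world -y since x points to -X
    loc=np.array([[-1,-1,0],[-1,1,0],[1,1,0],[1,-1,0]])
    def pts(p): R=frame(p[2],tilt); return np.r_[p[0],p[1],p[3]]+p[4]*loc@R.T
    def res(p):
        X=pts(p); r=[]
        for i in range(4):
            r+=list(proj("top",X[i])-T[i])
            if S[i] is not None: r+=list(proj("side",X[i])-S[i])
        return np.r_[r,(p[3]-zc)/.001]
    f=least_squares(res,[.45,-.2 if name=="S" else .18,np.pi,zc,.06]); 
    print(name,"fit",f.x,"yaw deg",np.degrees(f.x[2]),"res",np.round(f.fun,2)); return f.x
S=go(st,ss,np.radians(25),.135-.07*np.sin(np.radians(25)),"S")
T=go(tt,ts,np.radians(30),.140-.07*np.sin(np.radians(30)),"T")
np.savez("fit.npz",S=S,T=T)
RS=frame(S[2],np.radians(25)); RT=frame(T[2],np.radians(30))
print("face centre S",S[[0,1,3]],"floor",S[[0,1,3]]-.022*RS[:,2]); print("T key grip",T[[0,1,3]]+.04*RT[:,2])
E
python3 fit.py
python3 - <<'E'
from h import *
for n,roi in(("top",(120,160,235,280)),("side",(190,235,280,328))):
    c=C[n]["pixels"][roi[0]:roi[1],roi[2]:roi[3]]
    hsv=cv2.cvtColor(c,cv2.COLOR_BGR2HSV)
    m=((hsv[...,1]>(205 if n=="top" else 172))).astype(np.uint8)*255
    m=cv2.morphologyEx(m,cv2.MORPH_OPEN,np.ones((2,2)))
    o=np.hstack([c,cv2.merge([m]*3)]); cv2.imwrite(f"pics/l{n}.png",cv2.resize(o,None,fx=8,fy=8,interpolation=cv2.INTER_NEAREST))
E
```

```text
S tri [ 0.4807 -0.1277  0.0677] 0.0001597605585320442
S tri [ 0.5175 -0.2417  0.0658] 0.001375849164880356
S tri [ 0.4131 -0.2748  0.1173] 0.0013417138621870709
S tri [ 0.3774 -0.1599  0.1174] 0.0007675773615134979
S fit [ 0.4454 -0.2043  3.4458  0.104   0.0597] yaw deg 197.4281455680602 res [ 1.28  0.26  0.01 -1.26  1.51  0.61  0.1  -1.44  1.4   0.53  0.14 -1.57
  1.45  0.54 -0.09 -1.41 -1.42]
T tri [0.5312 0.1312 0.0656] 0.00010411468461398562
T tri [0.4285 0.1089 0.1249] 0.000780977933622958
T tri [0.4019 0.2248 0.1273] 0.0008434090542002512
T fit [0.4653 0.1754 3.3672 0.1043 0.0602] yaw deg 192.92753443063964 res [ 0.55 -0.01  0.64  0.19 -0.17 -1.13  0.96  0.2   0.18 -1.27  0.4   0.36
 -0.09 -1.08 -0.7 ]
face centre S [ 0.4454 -0.2043  0.104 ] floor [ 0.4365 -0.2071  0.0841]
T key grip [0.4848 0.1798 0.1389]
```

View pics/ltop.png

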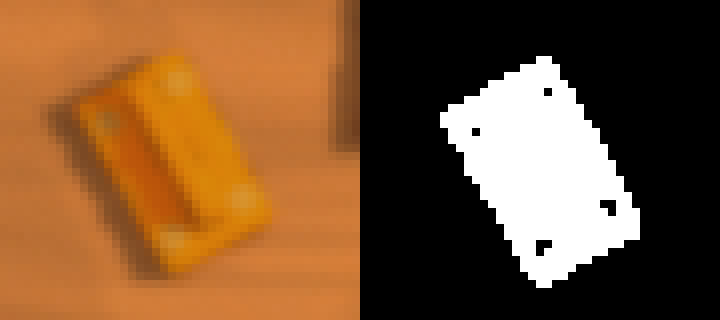

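View pics/lside.png

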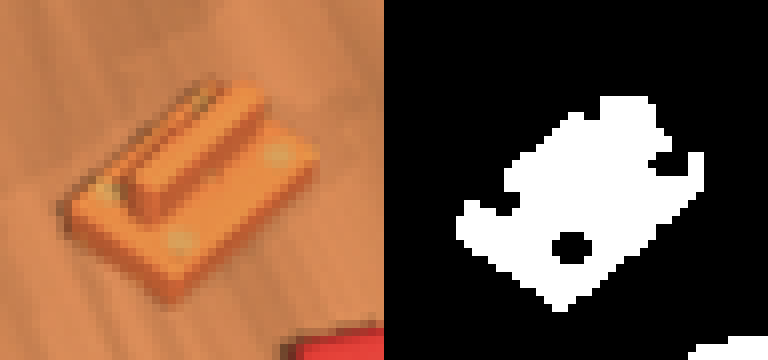

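```bash
python3 - <<'E'
from h import *
np.set_printoptions(precision=4,suppress=True)
def blob(n,roi,f):
    y0,y1,x0,x1=roi; c=C[n]["pixels"][y0:y1,x0:x1]; m=f(c.astype(int),cv2.cvtColor(c,cv2.COLOR_BGR2HSV)).astype(np.uint8)
    k,l,s,cc=cv2.connectedComponentsWithStats(m); i=1+np.argmax(s[1:,4]); return cc[i]+[x0,y0],s[i]
w=lambda c,h:(h[...,1]<70)&(h[...,2]>130)
a,sa=blob("top",(175,200,238,264),w); b,sb=blob("side",(185,207,235,262),w)
print("can cap",a,sa,b,sb,tri(a,b))
g=lambda c,h:(h[...,1]<80)
a,sa=blob("top",(110,155,300,345),g); b,sb=blob("side",(245,300,312,372),g)
print("wheel",a,sa,b,sb,tri(a,b))
# link dots
o=lambda x,y:(235+x/8-.5,120+y/8-.5); s=lambda x,y:(280+x/8-.5,190+y/8-.5)
T=[o(107,122),o(178,80),o(242,200),o(173,238)]; S=[s(110,190),s(202,100),s(278,156),s(180,242)]
for p,q in zip(T,S): print("link dot",tri(p,q), onz("top",p,.022),onz("side",q,.022))
E
```

```text
can cap [250.8639 186.9053] [  6   5  15  15 169] [248.1264 197.6648] [  5   6  17  14 182] (array([0.443 , 0.0047, 0.1243]), np.float64(0.00011282569422195793))
wheel [322.5392 133.2981] [  6   7  34  34 879] [342.2968 273.7932] [   9    9   44   40 1378] (array([ 0.6489, -0.2539,  0.0101]), np.float64(0.0006678141379432078))
link dot (array([ 0.623 ,  0.0228, -0.0242]), np.float64(0.04352707040119079)) [0.6368 0.0181 0.022 ] [ 0.5852 -0.0107  0.022 ]
link dot (array([ 0.6355, -0.0097,  0.0616]), np.float64(0.028034361989162915)) [ 0.6565 -0.0137  0.022 ] [0.6362 0.0231 0.022 ]
link dot (array([ 0.6146, -0.0477,  0.0722]), np.float64(0.04043219557634796)) [ 0.6025 -0.0434  0.022 ] [ 0.6548 -0.0129  0.022 ]
link dot (array([ 0.6014, -0.0166, -0.0108]), np.float64(0.025278879612456315)) [ 0.5847 -0.0126  0.022 ] [ 0.6025 -0.043   0.022 ]
```

```bash
python3 - <<'E'
from h import *
import fit
a=C["top"]["pixels"][160:222,278:344]; b=C["side"]["pixels"][232:310,225:310]
def mk(n,c,x0,y0,k):
    o=cv2.resize(c,None,fx=k,fy=k,interpolation=cv2.INTER_CUBIC)
    def dr(X,col):
        for x in X:
            p=proj(n,x); q=(int((p[0]-x0+.5)*k),int((p[1]-y0+.5)*k)); cv2.circle(o,q,3,col,-1)
    RS=fit.RS; R=RS
    for cc,col in(((.4471,-.2010,.0920),(0,255,0)),((.4454,-.2043,.1054),(0,0,255))):
        f=lambda sx,sy,z:[np.array(cc)+R@np.array([i*sx,j*sy,z]) for i in(-1,1) for j in(-1,1)]
        dr(f(.07,.07,0),col); dr(f(.034,.051,0),col)
        if col[1]: dr(f(.031,.048,-.022),(255,255,0))
    return o
A_=mk("top",a,278,160,9); B_=mk("side",b,225,232,7)
cv2.imwrite("pics/sa.png",A_); cv2.imwrite("pics/sb.png",B_)
E
```

```text
S tri [ 0.4807 -0.1277  0.0677] 0.0001597605585320442
S tri [ 0.5175 -0.2417  0.0658] 0.001375849164880356
S tri [ 0.4131 -0.2748  0.1173] 0.0013417138621870709
S tri [ 0.3774 -0.1599  0.1174] 0.0007675773615134979
S fit [ 0.4454 -0.2043  3.4458  0.104   0.0597] yaw deg 197.4281455680602 res [ 1.28  0.26  0.01 -1.26  1.51  0.61  0.1  -1.44  1.4   0.53  0.14 -1.57
  1.45  0.54 -0.09 -1.41 -1.42]
T tri [0.5312 0.1312 0.0656] 0.00010411468461398562
T tri [0.4285 0.1089 0.1249] 0.000780977933622958
T tri [0.4019 0.2248 0.1273] 0.0008434090542002512
T fit [0.4653 0.1754 3.3672 0.1043 0.0602] yaw deg 192.92753443063964 res [ 0.55 -0.01  0.64  0.19 -0.17 -1.13  0.96  0.2   0.18 -1.27  0.4   0.36
 -0.09 -1.08 -0.7 ]
face centre S [ 0.4454 -0.2043  0.104 ] floor [ 0.4365 -0.2071  0.0841]
T key grip [0.4848 0.1798 0.1389]
```

View pics/sa.png

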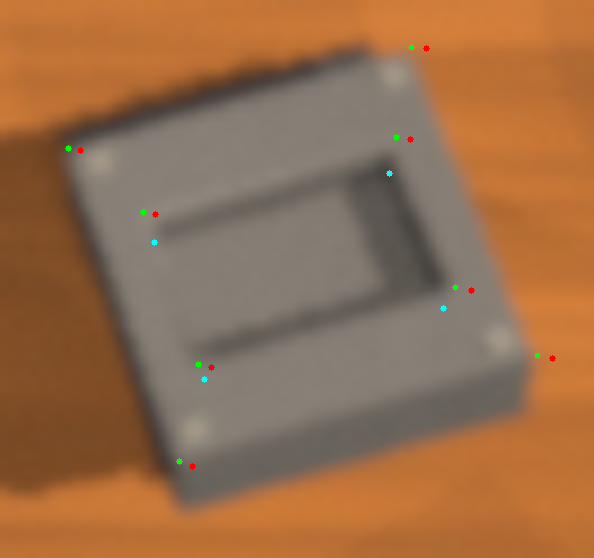

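View pics/sb.png

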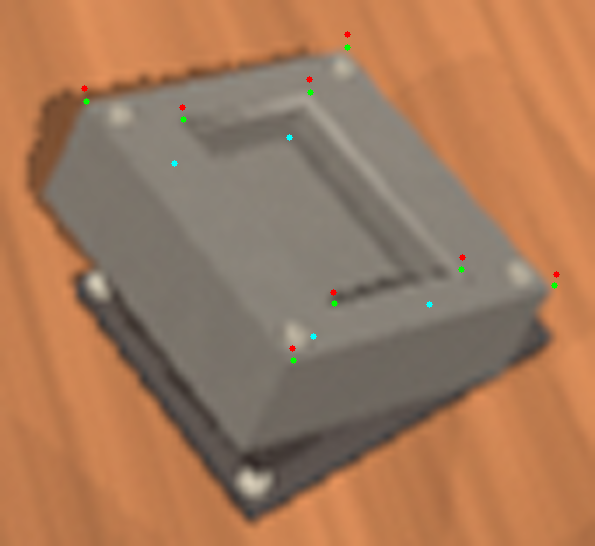

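```bash
sed -i 's#(p\[3\]-zc)/.001#(p[3]-zc)/.1#' fit.py; python3 fit.py | grep -A2 -E "fit|face|grip"
cat >> h.py <<'E'
def down(a): 
    x=np.array([np.cos(a),np.sin(a),0]); z=np.array([0,0,-1.]); return np.c_[x,np.cross(z,x),z]
def rv(M): return Rn.from_matrix(M).as_rotvec()
def tool(R,a):
    "tool looking into a face with frame R; tool x at angle a from face x (ccw about normal)"
    x=np.cos(a)*R[:,0]+np.sin(a)*R[:,1]; z=-R[:,2]; return np.c_[x,np.cross(z,x),z]
L=np.array([.620,-.0125,0]); LA=np.radians(29.7)
E
python3 - <<'E'
from h import *
import io,contextlib
with contextlib.redirect_stdout(io.StringIO()): import fit
from workcell import bot
np.set_printoptions(precision=3,suppress=True)
F=fit.S[[0,1,3]]-.022*fit.RS[:,2]
for s in(0,np.pi):
  print("grasp",bot.inverse_kinematics(L+[0,0,.025],rv(down(LA+np.pi/2+s))), bot.inverse_kinematics(L+[0,0,.12],rv(down(LA+np.pi/2+s))))
  print("place",bot.inverse_kinematics(F+.025*fit.RS[:,2],rv(tool(fit.RS,s))),bot.inverse_kinematics(F+.1*fit.RS[:,2],rv(tool(fit.RS,s))))
K=fit.T[[0,1,3]]+.04*fit.RT[:,2]
for a in range(-180,180,30): print("key",a,bot.inverse_kinematics(K,rv(tool(fit.RT,np.radians(a)))))
E
```

```text
S fit [ 0.4471 -0.201   3.4461  0.092   0.0601] yaw deg 197.44453281944956 res [-0.13 -0.05  0.08  0.1   0.07  0.3   0.15 -0.06 -0.09  0.19  0.25 -0.11
 -0.01  0.2   0.04  0.02 -0.13]
T tri [0.5312 0.1312 0.0656] 0.00010411468461398562
--
T fit [0.4663 0.1784 3.3658 0.0959 0.0604] yaw deg 192.84780032569873 res [-0.01 -0.14 -0.01  0.13 -0.18  0.    0.21  0.05  0.25 -0.11 -0.23  0.13
  0.09  0.1  -0.09]
face centre S [ 0.4471 -0.201   0.092 ] floor [ 0.4382 -0.2038  0.0721]
T key grip [0.4858 0.1829 0.1306]
grasp [-0.215  0.478  1.598 -0.     1.065 -2.304] [-0.215  0.357  1.553 -0.     1.232 -2.304]
place [-0.471  0.377  1.647 -0.303  1.445  2.454] [-0.435  0.359  1.523 -0.289  1.59   2.445]
grasp [-0.215  0.478  1.598 -0.     1.065  0.838] [-0.215  0.357  1.553 -0.     1.232  0.838]
place [-0.471  0.377  1.647 -0.303  1.445 -0.687] [-0.435  0.359  1.523 -0.289  1.59  -0.696]
key -180 [ 0.15   0.533  1.383 -0.037  1.748 -0.071]
key -150 [ 0.15   0.533  1.383 -0.037  1.748 -0.594]
key -120 [ 0.15   0.533  1.383 -0.037  1.748 -1.118]
key -90 [ 0.15   0.533  1.383 -0.037  1.748 -1.641]
key -60 [ 0.15   0.533  1.383 -0.037  1.748 -2.165]
key -30 [ 0.15   0.533  1.383 -0.037  1.748 -2.689]
key 0 None
key 30 [ 0.15   0.533  1.383 -0.037  1.748  2.547]
key 60 [ 0.15   0.533  1.383 -0.037  1.748  2.024]
key 90 [ 0.15   0.533  1.383 -0.037  1.748  1.5  ]
key 120 [ 0.15   0.533  1.383 -0.037  1.748  0.977]
key 150 [ 0.15   0.533  1.383 -0.037  1.748  0.453]
```

```bash
python3 - <<'E'
from h import *
from workcell import bot
q=bot.inverse_kinematics(L+[0,0,.17],rv(down(LA-np.pi/2)))
bot.set_gripper(.6,40); bot.set_joints(q)
print(bot.current_clock(),bot.current_ee_pos())
bot.line_to(L+[0,0,.06]); print(bot.current_contact_force())
bot.line_to(L+[0,0,.026],max_speed=.08); print(bot.current_contact_force())
bot.set_gripper(0,40); print(bot.current_opening()*92,bot.current_ee_pos(),bot.current_contact_force())
bot.line_to(L+[0,0,.2],max_speed=.2); print(bot.current_opening()*92,bot.current_contact_force(),bot.current_clock())
for n in("top","side"):
    c=bot.read_camera(n); cv2.imwrite(f"pics/{n}1.png",c["pixels"]); np.savez(f"{n}1.npz",**c)
E
```

```text
3.3583 [ 0.6200154  -0.01346045  0.17007859]
[0.52026033 0.28158905 0.38584405]
[-0.10956942  0.64769573  1.01906797]
14.046172066481681 [ 0.62011685 -0.01261735  0.02610854] [-0.13901318  0.48345405 -0.57785534]
13.422739801851682 [-0.81075102 -0.39113316 -2.67723001] 6.5333
```

View pics/side1.png

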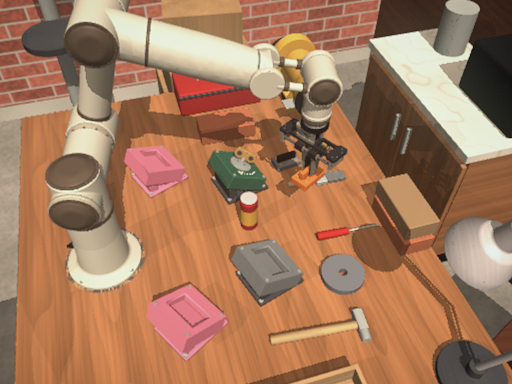

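The link is held at (310,177): opening is 14 mm and the load is about 2 N. Next I hover over the socket and check alignment.

```bash
python3 - <<'E'
from h import *
import io,contextlib
with contextlib.redirect_stdout(io.StringIO()): import fit
from workcell import bot
F=fit.S[[0,1,3]]-.022*fit.RS[:,2]; n=fit.RS[:,2]; M=rv(tool(fit.RS,np.pi))
bot.goto(F+n*.16,M)
bot.line_to(F+n*(.026+.022+.02),max_speed=.15)
print(bot.current_clock(),bot.current_ee_pos(),F+n*.068,bot.current_contact_force(),bot.current_opening()*92)
for m in("top","side"):
    c=bot.read_camera(m); np.savez(f"{m}2.npz",**c); x,y=((270,150) if m=="top" else (215,215))
    o=cv2.resize(c["pixels"][y:y+90,x:x+110],None,fx=6,fy=6,interpolation=cv2.INTER_CUBIC); cv2.imwrite(f"pics/{m}2.png",o)
E
```

```text
8.775 [ 0.4665 -0.1954  0.1346] [ 0.4656 -0.1952  0.1337] [ 0.3956  0.1417 -2.8371] 13.790620831406594
```

View pics/side2.png

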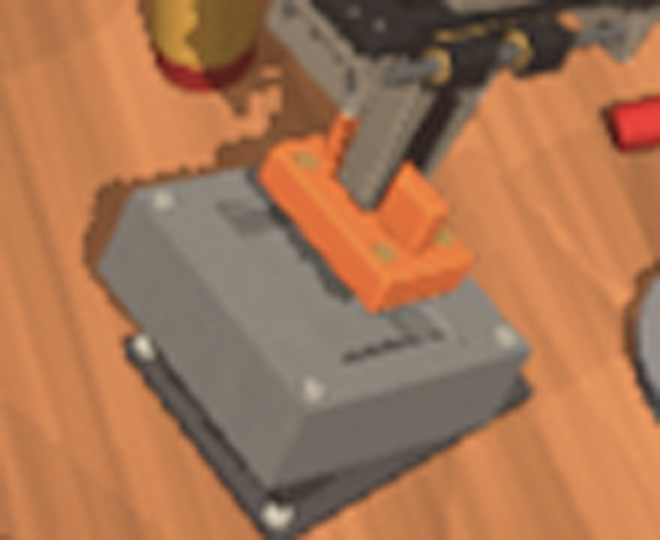

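View pics/top2.png

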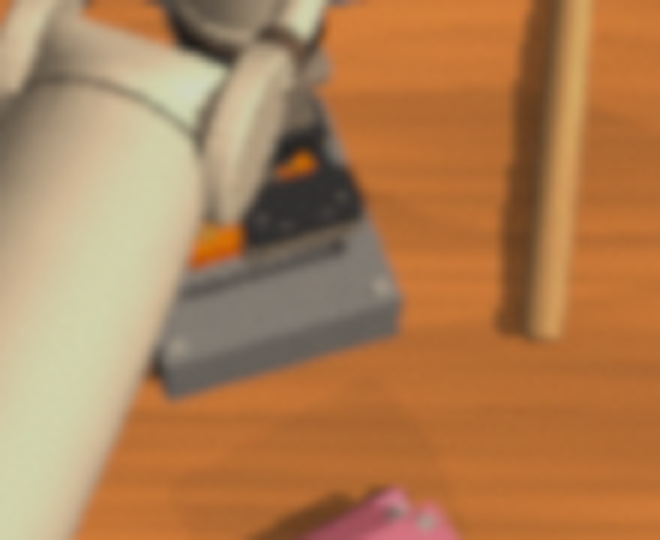

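```bash
python3 - <<'E'
from h import *
import io,contextlib
with contextlib.redirect_stdout(io.StringIO()): import fit
R=fit.RS; F=np.array([.4665,-.1954,.1346])-R[:,2]*.026
o=cv2.imread("pics/side2.png")
for x in(-.028,.028):
  for y in(-.045,.045):
    for z,col in((0,(255,0,0)),(.022,(0,255,0))):
      p=proj("side",F+R@np.array([x,y,z])); q=((p-[215,215]+.5)*6).astype(int); cv2.circle(o,tuple(q),3,col,-1); print(x,y,z,q)
cv2.imwrite("pics/side2b.png",o)
E
```

```text
-0.028 -0.045 0 [341 159]
-0.028 -0.045 0.022 [359 124]
-0.028 0.045 0 [457 293]
-0.028 0.045 0.022 [476 258]
0.028 -0.045 0 [252 178]
0.028 -0.045 0.022 [269 142]
0.028 0.045 0 [367 316]
0.028 0.045 0.022 [386 281]
```

View pics/side2b.png

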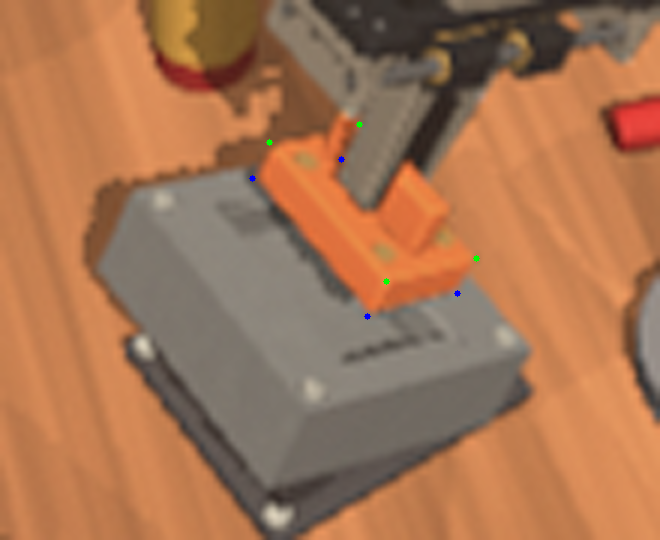

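```bash
python3 - <<'E'
from h import *
import io,contextlib
with contextlib.redirect_stdout(io.StringIO()): import fit
np.set_printoptions(precision=2,suppress=True)
R=fit.RS; F=np.array([.4665,-.1954,.1346])-R[:,2]*.026
for (x,y),ob in {(.0187,-.0305):(307,160),(.0187,.0305):(385,252),(-.0187,.0305):(447,237)}.items():
    print(proj("side",F+R@np.array([x,y,.022])),np.array(ob)/6+214.5)
J=np.c_[[(proj("side",F+R[:,i]*.001)-proj("side",F)) for i in range(3)]].T; print("px/mm side\n",J)
J=np.c_[[(proj("top",F+R[:,i]*.001)-proj("top",F)) for i in range(3)]].T; print("px/mm top\n",J)
o=np.load("top2.npz")["pixels"]; o=cv2.resize(o[180:205,290:340],None,fx=14,fy=14,interpolation=cv2.INTER_CUBIC)
for x in(-.028,.028):
  for y in(-.045,.045):
    for z,col in((0,(255,0,0)),(.022,(0,255,0))):
      p=proj("top",F+R@np.array([x,y,z])); q=((p-[290,180]+.5)*14).astype(int); cv2.circle(o,tuple(q),3,col,-1)
for x,y in((-.0187,-.0305),(.0187,-.0305),(-.0187,.0305),(.0187,.0305)):
      p=proj("top",F+R@np.array([x,y,.022])); q=((p-[290,180]+.5)*14).astype(int); cv2.circle(o,tuple(q),3,(255,255,0),-1)
cv2.imwrite("pics/top2b.png",o)
E
```

```text
[265.04 241.35] [265.67 241.17]
[278.28 256.91] [278.67 256.5 ]
[288.31 254.47] [289. 254.]
px/mm side
 [[-0.27  0.21  0.14]
 [ 0.06  0.25 -0.27]]
px/mm top
 [[ 0.09  0.28  0.  ]
 [ 0.25 -0.08 -0.13]]
```

View pics/top2b.png

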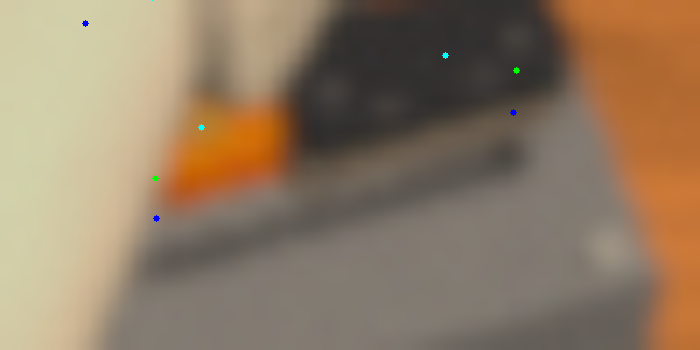

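```bash
python3 - <<'E'
from h import *
import io,contextlib
with contextlib.redirect_stdout(io.StringIO()): import fit
from workcell import bot
np.set_printoptions(precision=2,suppress=True)
R=fit.RS; F=fit.S[[0,1,3]]-.022*R[:,2]+.0013*R[:,0]-.0*R[:,1]; n=R[:,2]
f0=R.T@bot.current_contact_force(); print(f0)
for h in [.020,.010,.005,.003,.001,-.001,-.003,-.005,-.008,-.011,-.014,-.017,-.019]:
    bot.line_to(F+n*(.026+.022+h),max_speed=.05)
    f=R.T@bot.current_contact_force()-f0; p=R.T@(bot.current_ee_pos()-F)
    print(h*1000,"f",f,"p mm",p*1000-[0,0,26],bot.current_ft_torque())
    if np.abs(f).max()>20: break
print(bot.current_clock(),bot.current_opening()*92)
E
```

```text
[-0.81  0.24 -2.14]
20.0 f [ 0.39 -0.36 -0.83] p mm [-0.09  0.22 42.56] [ 0.07 -0.52 -0.03]
10.0 f [-0.73 -0.61 -0.  ] p mm [ 0.22 -0.37 31.21] [ 0.13 -0.48 -0.04]
5.0 f [-0.23 -0.5  -0.6 ] p mm [ 0.11 -0.18 26.56] [ 0.09 -0.5  -0.03]
3.0 f [-0.45 -0.02  0.2 ] p mm [ 0.02 -0.06 24.92] [ 0.09 -0.46 -0.04]
1.0 f [-0.72 -1.05 -1.  ] p mm [ 0.04 -0.09 22.83] [ 0.06 -0.52 -0.  ]
-1.0 f [ 0.1  -0.52 -0.9 ] p mm [ 0.05 -0.08 20.8 ] [ 0.1  -0.49  0.05]
-3.0 f [-0.65 -1.53 -0.51] p mm [ 0.05 -0.08 18.82] [ 0.07 -0.56 -0.03]
-5.0 f [-1.07 -0.19 -0.56] p mm [ 0.05 -0.1  16.81] [ 0.09 -0.43  0.  ]
-8.0 f [-0.28 -0.09  0.48] p mm [ 0.09 -0.14 13.72] [ 0.08 -0.54 -0.04]
-11.0 f [-1.21 -0.53  0.03] p mm [ 0.07 -0.15 10.71] [ 0.07 -0.57  0.03]
-14.0 f [-0.3   0.36  1.38] p mm [ 0.08 -0.13  7.72] [ 0.08 -0.52 -0.01]
-17.0 f [-0.35 -0.87 -0.25] p mm [ 0.09 -0.13  4.72] [ 0.14 -0.55 -0.02]
-19.0 f [-0.5   0.05 -0.47] p mm [ 0.04 -0.07  2.85] [ 0.08 -0.52  0.  ]
12.225 13.79688159708251
```

```bash
python3 - <<'E'
from h import *
import io,contextlib
with contextlib.redirect_stdout(io.StringIO()): import fit
from workcell import bot
np.set_printoptions(precision=2,suppress=True)
R=fit.RS; F=fit.S[[0,1,3]]-.022*R[:,2]+.0013*R[:,0]; n=R[:,2]
f0=np.array([-.9,-.2,-2.3])
for h in [.002,.001,0,-.001,-.002,-.003,-.004,-.005,-.006,-.007,-.008]:
    bot.line_to(F+n*(.026+h),max_speed=.04)
    f=R.T@bot.current_contact_force()-f0; p=R.T@(bot.current_ee_pos()-F)
    print(h*1000,"f",f,"p mm",p*1000-[0,0,26],bot.current_ft_torque())
    if np.abs(f).max()>22: break
print(bot.current_clock(),bot.current_opening()*92)
for m in("side",):
    c=bot.read_camera(m); x,y=(215,215)
    o=cv2.resize(c["pixels"][y:y+90,x:x+110],None,fx=6,fy=6,interpolation=cv2.INTER_CUBIC); cv2.imwrite(f"pics/{m}3.png",o)
E
```

```text
2.0 f [ 0.25  0.6  -0.1 ] p mm [ 0.01 -0.03  1.97] [ 0.1  -0.51 -0.04]
1.0 f [ 0.35  0.42 -0.26] p mm [ 0.03 -0.05  0.89] [ 0.11 -0.53 -0.02]
0 f [-0.    0.48 -0.21] p mm [ 0.03 -0.05 -0.09] [ 0.12 -0.5  -0.06]
-1.0 f [-0.92 -0.07 -0.58] p mm [ 0.05 -0.04 -1.12] [ 0.12 -0.48 -0.  ]
-2.0 f [-0.03 -0.43 -0.01] p mm [ 0.03 -0.05 -2.09] [ 0.14 -0.49  0.  ]
-3.0 f [-0.98  0.05  0.93] p mm [-0.08  0.17 -2.81] [ 0.08 -0.51  0.03]
-4.0 f [ 0.26 -1.91  8.7 ] p mm [-0.09  0.22 -2.87] [ 0.4  -0.06 -0.15]
-5.0 f [ 2.31 -4.54 12.91] p mm [-0.1   0.26 -2.9 ] [ 0.58  0.21 -0.34]
-6.0 f [ 4.07 -4.76 16.98] p mm [-0.1   0.29 -2.88] [ 0.79  0.51 -0.4 ]
-7.0 f [ 4.89 -6.64 21.04] p mm [-0.12  0.29 -2.88] [ 1.03  0.91 -0.49]
-8.0 f [ 5.08 -9.42 26.65] p mm [-0.13  0.34 -2.92] [ 1.21  1.18 -0.67]
14.975 13.508355263996382
```

View pics/side3.png

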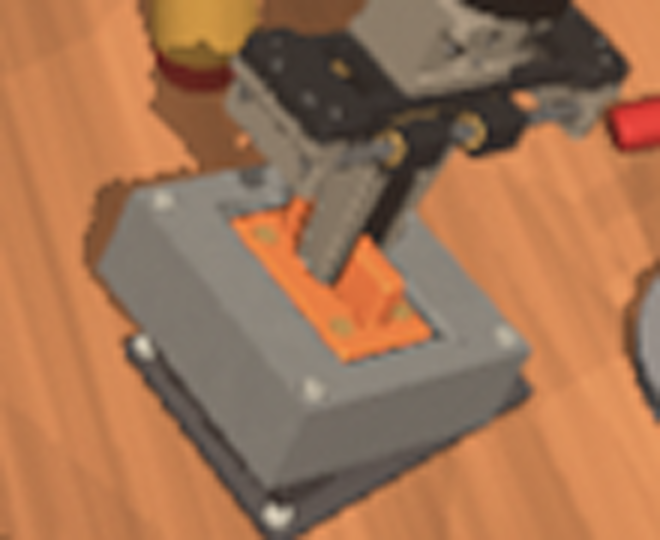

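```bash
python3 - <<'E'
from h import *
import io,contextlib
with contextlib.redirect_stdout(io.StringIO()): import fit
from workcell import bot
np.set_printoptions(precision=2,suppress=True)
R=fit.RS; F=fit.S[[0,1,3]]-.022*R[:,2]+.0013*R[:,0]; n=R[:,2]
f0=np.array([-.9,-.2,-2.3])
for h in [-.010,-.003]:
    bot.line_to(F+n*(.026+h),max_speed=.04)
    f=R.T@bot.current_contact_force()-f0; p=R.T@(bot.current_ee_pos()-F)
    print(h*1000,"f",f,"p mm",p*1000-[0,0,26])
bot.set_gripper(.5); print(bot.current_opening()*92, R.T@bot.current_contact_force(),R.T@(bot.current_ee_pos()-F)*1000-[0,0,26])
bot.line_to(F+n*.16,max_speed=.3)
K=fit.T[[0,1,3]]+.04*fit.RT[:,2]
print(bot.current_clock(),K)
for m in("side","top"):
    c=bot.read_camera(m); np.savez(f"{m}4.npz",**c); x,y=(205,135) if m=="side" else (165,140)
    o=cv2.resize(c["pixels"][y:y+150,x:x+110] if m=="side" else c["pixels"][y:y+80,x:x+180],None,fx=4,fy=4,interpolation=cv2.INTER_CUBIC); cv2.imwrite(f"pics/{m}4.png",o)
E
```

```text
-10.0 f [  8.34 -12.39  36.14] p mm [-0.15  0.36 -2.93]
-3.0 f [-0.04 -0.64  6.59] p mm [-0.23  0.27 -2.89]
46.178059077960924 [ 0.47 -0.68 -0.54] [ 0.02  0.01 -3.06]
16.8417 [0.49 0.18 0.13]
```

View pics/side4.png

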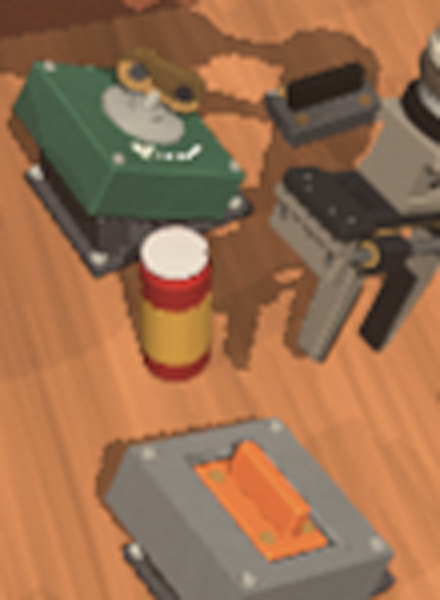

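View pics/top4.png

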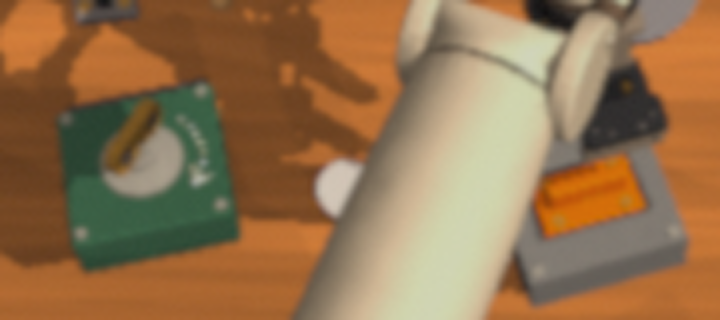

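```bash
python3 - <<'E'
from h import *
import io,contextlib
with contextlib.redirect_stdout(io.StringIO()): import fit
for n,(x,y,w,h,k) in {"side":(225,140,42,36,16),"top":(178,158,45,42,14)}.items():
    o=cv2.resize(C[n]["pixels"][y:y+h,x:x+w],None,fx=k,fy=k,interpolation=cv2.INTER_CUBIC)
    for hh,col in((0,(255,0,0)),(.022,(0,255,0)),(.038,(0,0,255)),(.054,(255,0,255))):
        p=proj(n,fit.T[[0,1,3]]+hh*fit.RT[:,2]); cv2.circle(o,tuple(((p-[x,y]+.5)*k).astype(int)),4,col,-1)
    cv2.imwrite(f"pics/k{n}.png",o)
E
```

```text
(no output)
```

View pics/kside.png

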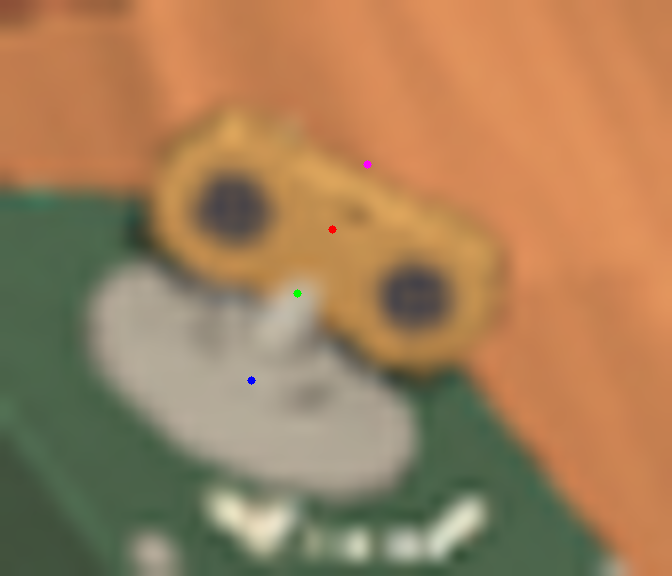

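View pics/ktop.png

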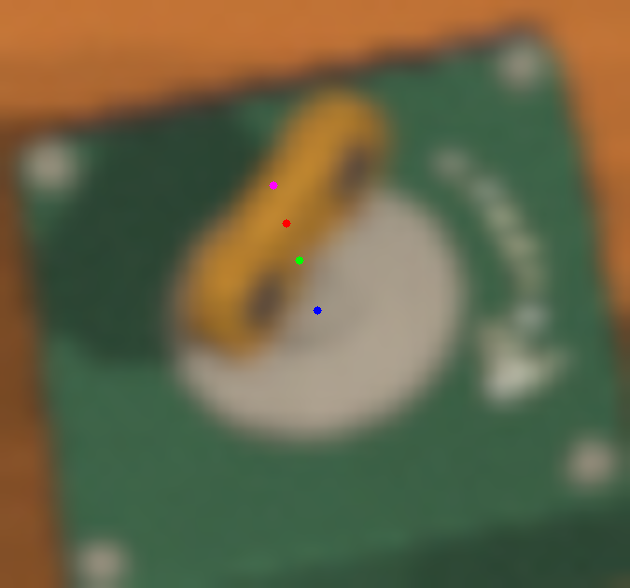

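```bash
python3 - <<'E'
from h import *
import io,contextlib
with contextlib.redirect_stdout(io.StringIO()): import fit
np.set_printoptions(precision=4,suppress=True)
ks=lambda x,y:(225+x/16-.5,140+y/16-.5); kt=lambda x,y:(178+x/14-.5,158+y/14-.5)
c=fit.T[[0,1,3]]; R=fit.RT
P=[tri(kt(266,300),ks(233,210)),tri(kt(355,168),ks(416,297))]
Q=[R.T@(p-c) for p,_ in P]; print(P,Q); d=Q[1]-Q[0]; print("dir",np.degrees(np.arctan2(d[1],d[0])),np.linalg.norm(d))
# side-only on plane h
for h in(.034,.038):
    q=[R.T@(plane("side",p,c+h*R[:,2],R[:,2])-c) for p in(ks(233,210),ks(416,297))]; d=q[1]-q[0]; print(h,q,np.degrees(np.arctan2(d[1],d[0])),np.linalg.norm(d))
# top-only: bow end caps on plane .054 / ridge line
q=[R.T@(plane("top",p,c+.038*R[:,2],R[:,2])-c) for p in(kt(266,300),kt(355,168))]; d=q[1]-q[0]; print("top",q,np.degrees(np.arctan2(d[1],d[0])),np.linalg.norm(d))
E
```

```text
[(array([0.4657, 0.1864, 0.1358]), np.float64(0.0004886737737081261)), (array([0.4985, 0.1677, 0.1205]), np.float64(0.0014382987581758047))] [array([ 0.0189, -0.0079,  0.0352]), array([-0.0129,  0.0177,  0.0358])]
dir 141.14707859296794 0.04081329467763433
0.034 [array([ 0.0175, -0.0096,  0.034 ]), array([-0.0145,  0.0153,  0.034 ])] 142.10408637540203 0.04056580003925733
0.038 [array([ 0.0235, -0.0035,  0.038 ]), array([-0.0084,  0.0212,  0.038 ])] 142.10408637540203 0.04032679978286705
top [array([ 0.0206, -0.0075,  0.038 ]), array([-0.012 ,  0.0182,  0.038 ])] 141.8493668520809 0.04155161657513314
```

```bash
python3 - <<'E'
from h import *
import io,contextlib
with contextlib.redirect_stdout(io.StringIO()): import fit
from workcell import bot
np.set_printoptions(precision=2,suppress=True)
R=fit.RT; c=fit.T[[0,1,3]]; n=R[:,2]; a=np.radians(142+90); M=tool(R,a)
print(bot.inverse_kinematics(c+n*.023,rv(M)))
bot.goto(c+n*.13,rv(M)); print(bot.current_clock(),bot.current_joints(),M.T@bot.current_contact_force(),M.T@bot.current_ft_torque())
bot.set_gripper(.6)
bot.line_to(c+n*.06,max_speed=.2); print(M.T@bot.current_contact_force())
bot.line_to(c+n*.023,max_speed=.1); print("f0",M.T@bot.current_contact_force(),M.T@bot.current_ft_torque())
bot.set_gripper(0,55)
print("grip",bot.current_opening()*92,M.T@bot.current_contact_force(),M.T@bot.current_ft_torque(),R.T@(bot.current_ee_pos()-c)*1000,bot.current_clock())
m="side";cc=bot.read_camera(m); x,y=(200,110); cv2.imwrite("pics/side5.png",cv2.resize(cc["pixels"][y:y+90,x:x+110],None,fx=6,fy=6,interpolation=cv2.INTER_CUBIC))
E
```

```text
[ 0.15  0.53  1.42 -0.04  1.71 -0.98]
18.35 [ 0.15  0.58  1.16 -0.04  1.92 -0.98] [ 0.62  0.01 -0.56] [-0.26  0.25  0.02]
[-0.77 -0.24  0.1 ]
f0 [ 0.42 -0.69 -0.28] [-0.29  0.2   0.02]
grip 12.026066744000572 [ 5.54  0.2  -0.08] [-0.39  1.1   0.08] [-0.69 -0.87 23.12] 20.4333
```

View pics/side5.png

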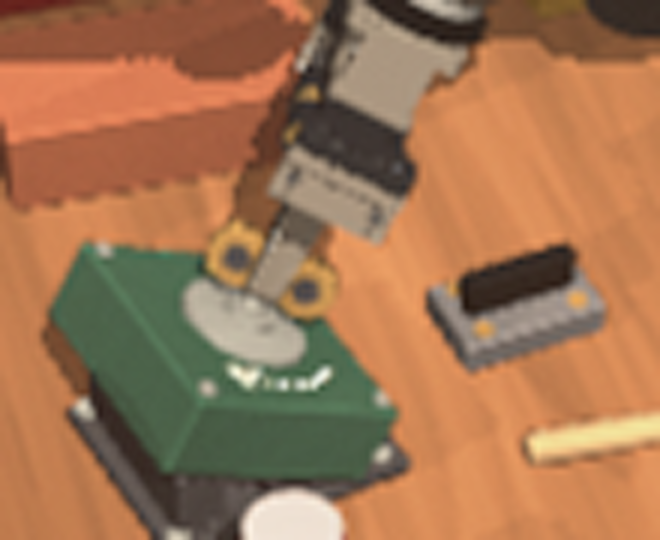

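```bash
cat > wind.py <<'E'
from h import *
import io,contextlib
with contextlib.redirect_stdout(io.StringIO()): import fit
from workcell import bot
np.set_printoptions(precision=2,suppress=True)
R=fit.RT; n=R[:,2]; c=fit.T[[0,1,3]]+R@np.array([-.0008,-.001,0])
def stat(tag):
    M=Rn.from_rotvec(bot.current_tool_rot()).as_matrix()
    f=bot.current_contact_force(); t=bot.current_ft_torque()
    print(tag,"j6 %.3f"%bot.current_joints()[5],"f",R.T@f,"t",R.T@t,"dp",R.T@(bot.current_ee_pos()-c)*1000,"t=%.1f"%bot.current_clock(),flush=True)
    return -(R.T@t)[2]
E
python3 - <<'E'
from wind import *
M=Rn.from_rotvec(bot.current_tool_rot()).as_matrix()
q=np.array(bot.inverse_kinematics(c+n*.023,rv(tool(R,np.radians(232))))); 
bot.set_joints(q); stat("0")
for s in (.15,.15,.3,.3):
    q[5]+=s; bot.set_joints(q); stat(s)
E
```

```text
0 j6 -0.976 f [-1.11 -0.72  0.32] t [-0.13  0.43 -0.  ] dp [ 0.09  0.09 23.09] t=20.7
0.15 j6 -0.830 f [-0.62 -1.94  1.37] t [-0.12  0.47 -0.13] dp [ 0.02  0.04 23.1 ] t=21.0
0.15 j6 -0.682 f [-0.57 -0.96  1.41] t [-0.16  0.49 -0.13] dp [-0.06 -0.02 23.1 ] t=21.3
0.3 j6 -0.382 f [-2.72 -1.27  0.87] t [-0.17  0.72 -0.14] dp [-0.19 -0.05 23.09] t=21.7
0.3 j6 -0.082 f [-2.6  -1.91  1.33] t [-0.24  0.95 -0.12] dp [-0.35 -0.08 23.09] t=22.1
```

```bash
python3 - <<'E'
from wind import *
q=np.array(bot.inverse_kinematics(c+n*.023,bot.current_tool_rot())); q[5]=-.08
for i in range(6):
    q[5]+=.49; bot.set_joints(q); t=stat(i)
    if t>.4: break
print(bot.current_opening()*92)
E
```

```text
0 j6 0.404 f [-4.54 -0.99  0.55] t [-0.2   1.16 -0.16] dp [-0.56  0.04 23.12] t=22.6
1 j6 0.894 f [-5.92 -0.23  0.23] t [-0.09  1.23 -0.13] dp [-0.73  0.19 23.11] t=23.1
2 j6 1.384 f [-6.19 -0.73  0.45] t [ 0.01  1.25 -0.11] dp [-0.79  0.45 23.1 ] t=23.7
3 j6 1.874 f [-6.62  0.65  1.35] t [ 0.13  1.26 -0.12] dp [-0.75  0.69 23.11] t=24.2
4 j6 2.364 f [-5.69  0.97  0.38] t [ 0.18  1.08 -0.06] dp [-0.6   0.87 23.09] t=24.8
5 j6 2.854 f [-4.64  2.35  1.  ] t [ 0.46  1.07 -0.07] dp [-0.36  0.94 23.13] t=25.3
11.377084609618194
```

```bash
python3 - <<'E'
from wind import *
rot=bot.current_tool_rot(); bot.line_to(c+n*.023+R@np.array([-.00036,.0009,0]))
bot.set_gripper(.6); stat("open")
bot.line_to(c+n*.075,max_speed=.25); stat("up")
q=np.array(bot.current_joints()); q[5]-=np.pi; bot.set_joints(q); stat("turned")
for m,x,y in(("side",200,110),("top",165,130)):
    cc=bot.read_camera(m); cv2.imwrite(f"pics/{m}6.png",cv2.resize(cc["pixels"][y:y+90,x:x+110],None,fx=6,fy=6,interpolation=cv2.INTER_CUBIC))
E
```

```text
open j6 2.859 f [-0.69 -0.03 -0.02] t [-0.11  0.3   0.01] dp [-0.33  0.89 23.01] t=26.3
up j6 2.859 f [ 0.11 -0.17 -0.37] t [-0.04  0.25  0.03] dp [-0.49  0.08 76.28] t=26.7
turned j6 -0.282 f [ 0.22 -0.27 -0.09] t [ 0.09  0.3  -0.05] dp [-0.46  0.08 76.14] t=29.3
```

View pics/side6.png

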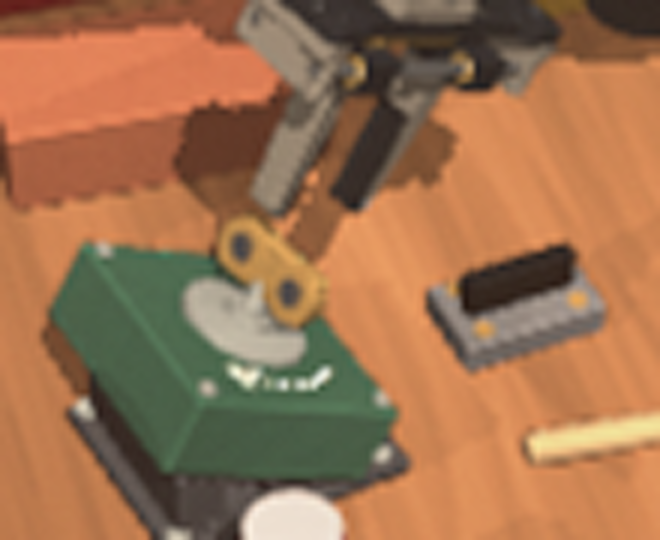

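```bash
python3 - <<'E'
from wind import *
k=lambda x,y:(200+x/6-.5,110+y/6-.5)
q=[R.T@(plane("side",p,c+.035*n,n)-c) for p in(k(241,246),k(289,293))]; d=q[1]-q[0]; print(np.degrees(np.arctan2(d[1],d[0])),np.linalg.norm(d),q)
M=R.T@Rn.from_rotvec(bot.current_tool_rot()).as_matrix(); print("jaw",np.degrees(np.arctan2(M[1,0],M[0,0])))
E
```

```text
101.21090503354024 0.04119738245289666 [array([ 0.01, -0.02,  0.03]), array([0.  , 0.02, 0.03])]
jaw -167.82084533302404
```

```bash
python3 - <<'E'
from wind import *
rot=bot.current_tool_rot(); ax=R@np.array([-.0003,.0004,0])
bot.line_to(c+n*.023+ax,rot,max_speed=.15); stat("in")
bot.set_gripper(0,55); stat("grip"); print(bot.current_opening()*92)
q=np.array(bot.inverse_kinematics(c+n*.023+ax,rot)); e=0
while q[5]<2.8 :
    q[5]+=.3 if q[5]<1.3 else .08; bot.set_joints(q); t=stat("w")
    if t>.32 or q[5]-bot.current_joints()[5]>.06: break
print(bot.current_opening()*92)
E
```

```text
in j6 -0.282 f [ 0.03  1.32 -0.15] t [ 0.02  0.37 -0.04] dp [-0.32  0.43 23.54] t=29.9
grip j6 -0.282 f [-0.74  0.2   0.76] t [0.17 0.31 0.03] dp [-0.38  0.4  23.11] t=30.7
11.928012521541014
w j6 0.015 f [-0.78  0.28  1.36] t [ 0.13  0.31 -0.1 ] dp [-0.39  0.4  23.11] t=31.1
w j6 0.313 f [-0.73  1.32  1.88] t [ 0.07  0.32 -0.04] dp [-0.39  0.42 23.09] t=31.4
w j6 0.613 f [-1.64 -0.44  0.66] t [ 0.09  0.31 -0.1 ] dp [-0.41  0.43 23.12] t=31.8
w j6 0.913 f [-1.2   0.12  0.21] t [ 0.09  0.38 -0.06] dp [-0.39  0.43 23.1 ] t=32.2
w j6 1.213 f [-2.65  0.49  1.93] t [ 0.21  0.4  -0.04] dp [-0.39  0.47 23.07] t=32.6
w j6 1.510 f [-4.14  1.65  2.22] t [0.31 0.95 2.18] dp [-0.81  0.31 23.23] t=33.0
w j6 1.592 f [-2.86  2.63  2.86] t [0.46 0.66 2.53] dp [-0.35  0.43 23.24] t=33.3
w j6 1.672 f [-2.41  2.88  4.51] t [0.61 0.55 3.32] dp [-0.35  0.44 23.28] t=33.5
w j6 1.756 f [-0.64  1.99  4.41] t [0.36 0.34 1.83] dp [-0.15  0.51 23.31] t=33.8
w j6 1.833 f [1.02 4.12 5.72] t [0.54 0.21 2.94] dp [-0.13  0.5  23.42] t=34.0
w j6 1.911 f [0.61 4.15 5.83] t [0.74 0.14 4.28] dp [-0.1   0.48 23.42] t=34
[... 156 characters left out ...]
34.8
w j6 2.139 f [1.35 8.89 7.05] t [ 1.55 -0.01  9.78] dp [-0.01  0.45 23.58] t=35.0
w j6 2.214 f [-0.08 11.36  7.38] t [ 1.92 -0.02 12.13] dp [ 0.01  0.45 23.64] t=35.3
w j6 2.289 f [ 2.2  13.01  7.35] t [ 2.34 -0.05 14.7 ] dp [ 0.02  0.4  23.65] t=35.5
w j6 2.363 f [ 1.31 14.97  8.08] t [ 2.67 -0.09 17.6 ] dp [ 0.02  0.37 23.7 ] t=35.8
w j6 2.436 f [ 1.5  18.66  8.32] t [ 3.15 -0.1  20.89] dp [ 0.04  0.34 23.71] t=36.0
w j6 2.508 f [ 1.65 21.85  8.23] t [ 3.74 -0.16 24.66] dp [ 0.06  0.27 23.69] t=36.3
w j6 2.579 f [ 2.11 25.44  9.65] t [ 4.27 -0.28 28.82] dp [ 0.07  0.24 23.7 ] t=36.5
w j6 2.650 f [ 1.32 29.24  9.5 ] t [ 4.86 -0.25 33.13] dp [ 0.07  0.16 23.67] t=36.8
26.212968395556853
```

```bash
python3 - <<'E'
from wind import *
q=np.array(bot.current_joints()); ax=R@np.array([-.0003,.0004,0])
q=np.array(bot.inverse_kinematics(c+n*.023+ax,bot.current_tool_rot()))
while q[5]>1.4:
    q[5]-=.15; bot.set_joints(q); stat("b"); o=bot.current_opening()*92; print(o)
    if o<12.6: break
for m,x,y in(("side",200,110),):
    cc=bot.read_camera(m); cv2.imwrite(f"pics/{m}7.png",cv2.resize(cc["pixels"][y:y+90,x:x+110],None,fx=6,fy=6,interpolation=cv2.INTER_CUBIC))
E
```

```text
b j6 2.456 f [ 1.93 20.96  8.06] t [ 3.04 -0.15 21.77] dp [ 0.    0.37 23.7 ] t=37.1
26.765880264091635
b j6 2.318 f [ 1.53 15.6   8.16] t [ 2.26 -0.08 15.74] dp [-0.02  0.46 23.68] t=37.4
26.862137466589033
b j6 2.179 f [ 1.11 10.49  7.17] t [ 1.57  0.01 10.89] dp [-0.04  0.53 23.64] t=37.6
26.38906519555714
b j6 2.037 f [2.14 7.56 5.83] t [1.04 0.14 7.  ] dp [-0.06  0.54 23.53] t=37.9
25.44410765934319
b j6 1.894 f [-0.66  3.54  5.46] t [0.54 0.41 3.6 ] dp [-0.45  0.49 23.44] t=38.1
24.409218372156538
b j6 1.753 f [-0.69  2.7   5.78] t [0.38 0.3  1.63] dp [-0.33  0.56 23.35] t=38.4
22.131690812048692
b j6 1.607 f [0.55 2.29 6.58] t [0.35 0.3  0.96] dp [-0.24  0.6  23.17] t=38.7
18.27885483568004
b j6 1.457 f [1.24 1.95 5.79] t [ 0.41 -0.09  0.92] dp [ 0.22  0.72 23.  ] t=39.0
15.119199457869417
b j6 1.308 f [2.28 3.03 5.72] t [ 0.27 -0.19  0.48] dp [ 0.43  0.75 22.88] t=39.2
12.499597810671593
```

View pics/side7.png

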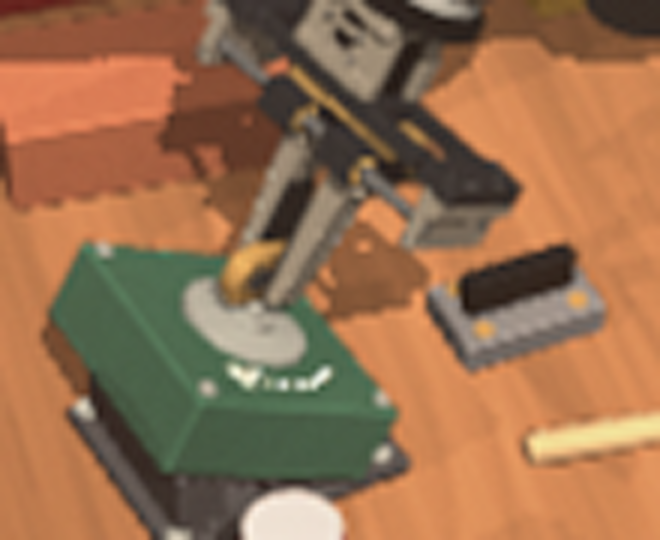

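```bash
python3 - <<'E'
from wind import *
bot.set_gripper(.6); stat("open")
bot.line_to(c+n*.075,max_speed=.25); stat("up")
for m,x,y in(("side",200,110),("top",165,130)):
    cc=bot.read_camera(m); cv2.imwrite(f"pics/{m}8.png",cv2.resize(cc["pixels"][y:y+90,x:x+110],None,fx=6,fy=6,interpolation=cv2.INTER_CUBIC))
E
```

```text
open j6 1.300 f [ 0.28 -0.43 -0.09] t [ 0.02  0.25 -0.  ] dp [-0.31  0.39 22.99] t=40.0
up j6 1.299 f [-0.08  0.99 -0.11] t [0.1  0.21 0.01] dp [-0.5   0.09 76.3 ] t=40.4
```

View pics/side8.png

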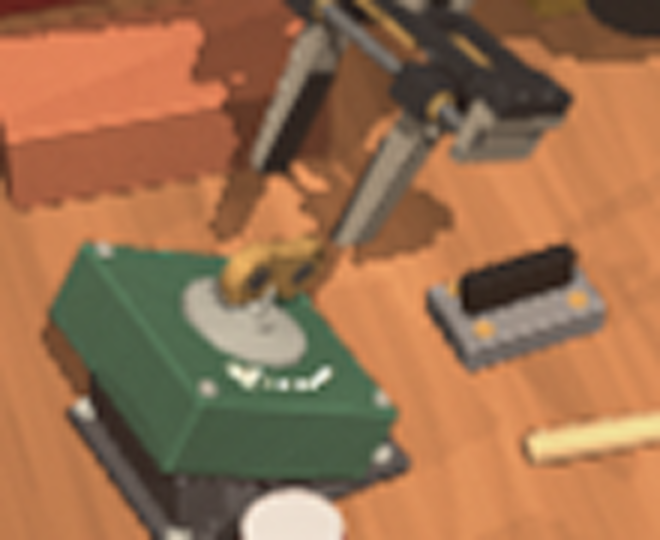

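View pics/top8.png

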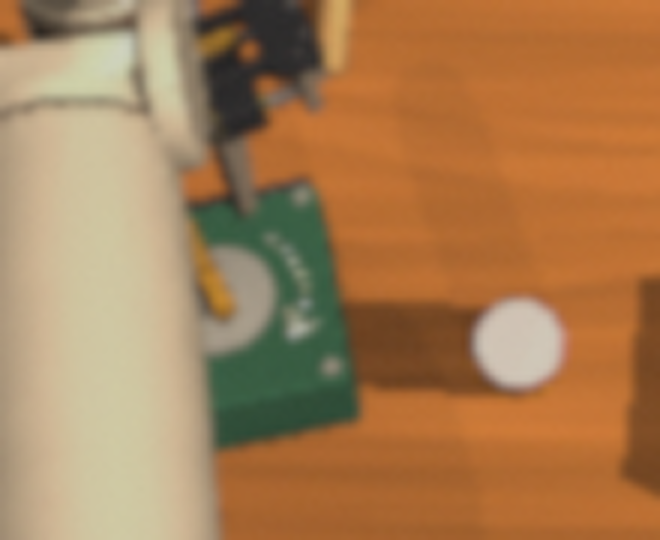

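```bash
python3 - <<'E'
from wind import *
k=lambda x,y:(200+x/6-.5,110+y/6-.5)
q=[R.T@(plane("side",p,c+.035*n,n)-c)*1000 for p in(k(262,275),k(303,273))]; d=q[1]-q[0]; print(np.degrees(np.arctan2(d[1],d[0])),np.linalg.norm(d),q)
M=R.T@Rn.from_rotvec(bot.current_tool_rot()).as_matrix(); print("jaw",np.degrees(np.arctan2(M[1,0],M[0,0])))
E
```

```text
-170.19746677432144 32.625237596663055 [array([11.06,  6.12, 35.  ]), array([-21.08,   0.57,  35.  ])]
jaw 101.71495992206576
```

```bash
python3 - <<'E'
from wind import *
rot=bot.current_tool_rot(); ax=R@np.array([-.0003,.0004,0])
bot.line_to(c+n*.023+ax,rot,max_speed=.15); stat("in")
bot.set_gripper(0,55); stat("grip"); print(bot.current_opening()*92)
q=np.array(bot.inverse_kinematics(c+n*.023+ax,rot)); q0=q[5]
for i in range(5):
    q[5]+=.02; bot.set_joints(q); bot.hold(.1); t=-stat("w"); print(q[5],bot.current_opening()*92)
    if t>.5: break
E
```

```text
in j6 1.300 f [-0.58 -0.    1.13] t [ 0.04  0.24 -0.03] dp [-0.05  0.39 22.75] t=41.0
grip j6 1.299 f [0.1  1.38 0.83] t [0.1  0.2  0.72] dp [-0.38  0.55 23.17] t=41.7
12.542219285403945
w j6 1.319 f [-0.84  2.67  1.92] t [0.19 0.23 0.84] dp [-0.37  0.52 23.15] t=42.0
1.3200577162980731 13.174985040464872
```

```bash
python3 - <<'E'
from wind import *
bot.set_gripper(.6); stat("open")
bot.line_to(c+n*.13,max_speed=.25); 
q=np.array(bot.current_joints()); q[0]+=.55; q[1]-=.35; bot.set_joints(q); stat("away"); print(bot.current_ee_pos())
for m in("side","top"):
    cc=bot.read_camera(m); np.savez(f"{m}9.npz",**cc); cv2.imwrite(f"pics/{m}9.png",cc["pixels"])
    y,x=(140,195) if m=="side" else (110,165); h,w=(170,140) if m=="side" else (115,185)
    cv2.imwrite(f"pics/{m}9z.png",cv2.resize(cc["pixels"][y:y+h,x:x+w],None,fx=3.5 if m=="side" else 4.3,fy=3.5 if m=="side" else 4.3,interpolation=cv2.INTER_CUBIC))
E
```

```text
open j6 1.320 f [ 0.62  0.76 -0.74] t [0.02 0.21 0.01] dp [-0.3   0.39 23.  ] t=42.8
away j6 1.316 f [-0.49  0.34 -0.35] t [-0.02  0.09 -0.  ] dp [ 201.97 -279.87  236.07] t=44.8
[0.35 0.44 0.4 ]
```

View pics/side9z.png

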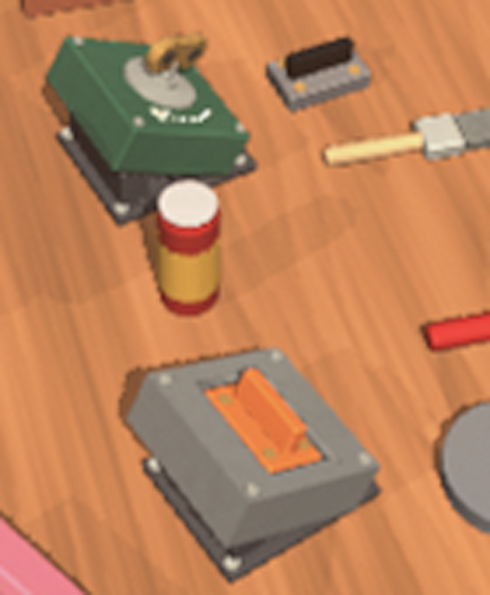

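View pics/top9z.png

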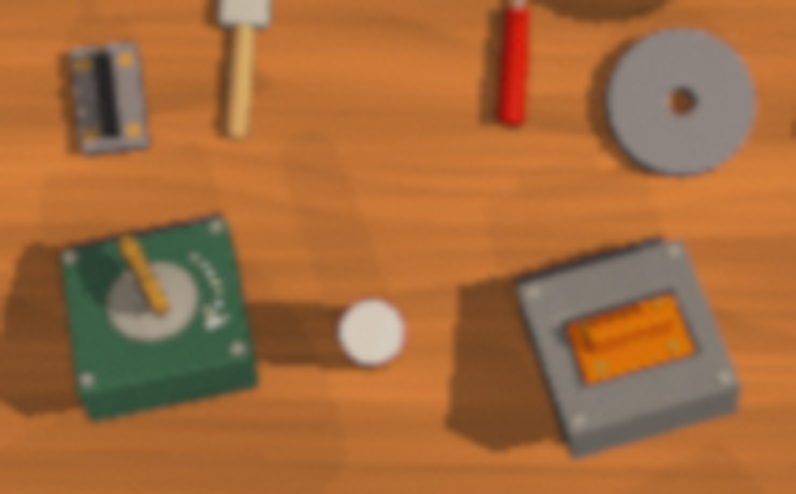

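View pics/top9.png

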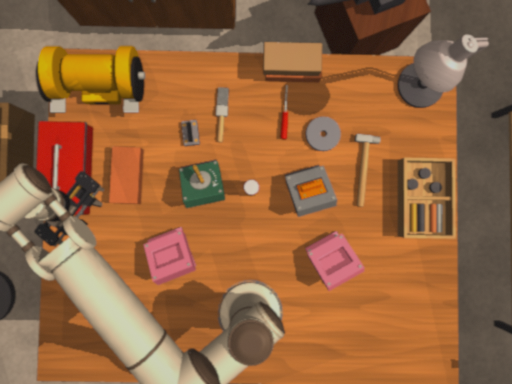

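Link flush in the socket at (311,187), key turned, and the other items look unmoved. One numeric check on the seating and on item positions, then I hand in.

```bash
python3 - <<'E'
from h import *
import io,contextlib
with contextlib.redirect_stdout(io.StringIO()): import fit
from workcell import bot
np.set_printoptions(precision=1,suppress=True)
def orange(m):
    c=np.load(f"{m}9.npz")["pixels"]; h=cv2.cvtColor(c,cv2.COLOR_BGR2HSV)
    k=np.zeros(h.shape[:2],np.uint8); y0,y1,x0,x1=(170,212,285,338) if m=="top" else (235,285,240,300)
    k[y0:y1,x0:x1]=((h[...,1]>150)*255)[y0:y1,x0:x1]; cs=max(cv2.findContours(k,0,1)[0],key=cv2.contourArea); return cv2.approxPolyDP(cs,2,True)[:,0],cv2.minAreaRect(cs)
print(orange("top"),orange("side"))
R=fit.RS;c=fit.S[[0,1,3]]
a=lambda x,y:np.array([x,y])/4.3+[164.5,109.5]; b=lambda x,y:np.array([x,y])/3.5+[194.5,139.5]
for p,q in((a(601,367),b(227,399)),(a(672,346),b(268,453))):
    X,e=tri(p,q); print("dot",R.T@(X-c)*1000,e*1000)
d=[]
for m in("top","side"):
    dd=cv2.absdiff(np.load(f"{m}9.npz")["pixels"],C[m]["pixels"]).max(2); print(m,[ (n,int(dd[y0:y1,x0:x1].max())) for n,(y0,y1,x0,x1) in {"spare/brush":(85,148,180,230),"driver":(80,140,278,292),"wheel":(112,155,300,342),"can":(176,198,240,262),"hammer":(130,210,350,385),"brick":(150,202,112,142)}.items()] if m=="top" else "")
E
```

```text
(array([[321, 179],
       [297, 185],
       [301, 198],
       [325, 192]], dtype=int32), ((311.09552001953125, 188.3248291015625), (14.898382186889648, 26.862234115600586), 73.61045837402344)) (array([[240, 243],
       [274, 237],
       [299, 266],
       [299, 254],
       [295, 254],
       [299, 252],
       [299, 239],
       [296, 235],
       [296, 240],
       [291, 242],
       [286, 235],
       [281, 235],
       [284, 243],
       [279, 235],
       [258, 235],
       [257, 238],
       [256, 235],
       [247, 235],
       [249, 240]], dtype=int32), ((274.22735595703125, 241.82205200195312), (63.317626953125, 27.998239517211914), 20.44955062866211))
dot [ 19.2 -29.1  -1.5] 1.6359814897719136
dot [19.6 29.7 -2.8] 0.43802879587025007
top [('spare/brush', 8), ('driver', 12), ('wheel', 17), ('can', 15), ('hammer', 8), ('brick', 19)]
side
```

```bash
python3 -c "
from workcell import bot
print(bot.current_clock(), bot.current_contact_force()); bot.job_done()"
```

```text
44.8583 [-0.31984978  0.42072012 -0.01789489]
the job is handed in; nothing more can be done
```

I pressed the orange link home first, then wound the timer key clockwise to its stop, and handed in at 44.9 s of the 67 s. The arm was clear of everything at hand-in.

**Link:** it reached a hard floor in the recess and did not move further under a 36 N push. After release, its top dots triangulate 1.5–2.8 mm below the box face. That is flush to within measuring error, and neither end stands proud.

**Key:** two strokes, 3.85 rad and then about 1.55 rad, so about 5.4 rad by my measurements. A regrasp met the stop again at 0.8 N m, well above the key's own 0.25 N m. If the stop is at 6.0 rad, the key must have started near 0.6; I could not read its angle directly.

**Other things:** pictures before and after show no change around the spare link, brush, screwdriver, wheel, can, hammer and brick.

**What went wrong or disagreed:**
- **Overrun at the stop:** my stop check had the torque sign wrong, so the wrist ran about 1.3 rad past the stop. The jaws twisted on the bow and the wrist moment reached about 33 N m, with force staying around 31 N. I backed off until the jaws lined up again before releasing. The regrasp and the pictures suggest no damage.
- **Winding torque sign:** during free winding the moment read slightly negative (about -0.1 N m), and I found no explanation for it.
- **Box heights:** the box edges measured about 122 mm (socket) and 131 mm (timer), not the "about" 135 and 140 mm given. I used the measured heights. The link went in without touching, and the recess floor turned out about 3 mm lower still.

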